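# Slide a pipe flange into the slotted clamp fixture

## Robot

A 6-joint arm with a two-finger parallel gripper is mounted at the origin on a cart in front of the work surface, level with it; the furniture and walls round the work are solid. World frame = base frame: x ahead of the robot, y to its left, z up, the work surface at z = 0. Lengths are in m, angles in rad, forces in N, time in s.
With the tool pointing down it reaches from about 0.275 to 0.825 m from the base axis. Payload 4.9 kg.
Tool frame: the origin (TCP) lies midway between the tips of the shut fingers; the grasp point (between the pads) lies 19 mm behind it (grip_point_offset is the distance from the TCP to the grasp point, in m); z points along the fingers, x is the direction in which the jaws open and shut, and the axes are right-handed (so a half turn about z gives the same grasp; the last joint's range is limited). The gripper opens to 85 mm and grips with 20 to 120 N. Pads are 22 mm wide; open, the fingers measure 114 mm over their backs; the gripper's body (76 mm by 85 mm) begins 54 mm behind the grasp point. The pads swing forward as they close: fully open they stand 13 mm farther back than shut.
Start: joints at [1.095, 0.326, -0.193, 1.052, 0, 1.437], TCP at [0.184, 0.518, 0.231] pointing down, gripper open.
Joint ranges: [-2.65, 2.65], [-0.97, 1.79], [-1.3, 1.35], [-1.93, 2.1], [-1.47, 1.37], [-3.14, 3.14]. Speed limits (rad/s): [2.57, 2.57, 3.14, 3.14, 3.14, 3.14].

## Interface

Orientations are given as a rotation vector (axis times angle).
In Python, from cell import * gives the robot as it stands. Calls block until the motion is done:
- movep(position, orientation): joint-space move of the TCP to a pose.
- move_l(position, velocity=0.15, rot=None, until_force=None): straight line of the TCP; rot=None keeps the orientation; velocity is the mean speed in m/s. With until_force (N) it stops when the force on the tool has changed by that much, and returns True; else False.
- set_joints(angles): joint-space move.
- let_go() and grab(newtons=None): open the fingers fully, or close them until they stop; newtons is the grip in N (None keeps the last).
- sleep(seconds).
- ik(position, orientation): joint angles nearest the present ones, or None.
- get_state(): the state.
- grab_frame(name): name is "scene" or "top" or "wrist"; returns a dict with "img" (400x640x3 uint8, red, green, blue), "fx", "fy", "cx", "cy" (pixels), "cam_to_world" (4x4, takes a point from camera to world coordinates); the wrist camera has in their place "T_tool_cam" (4x4, takes a point from camera to tool coordinates, whose origin is the TCP and whose axes are the tool frame's). Camera axes: x right, y down, z forward; pixel columns grow to the right and rows downward; lengths in m; the calibration is good to about 2 mm. A picture is of the moment at which its call begins: read the wrist's pose just before it. There is no depth.
A pose or a line that the arm cannot do raises MotionError and nothing moves.
- sign_off(): hands the job in, once; it reports no verdict.
Trained networks look in the newest picture that a camera, given by its name, has taken for a name from the list of things; names that differ only in an ending like _2 or _b are one class to them, and where a whole thing is asked for, a point or a joint stands for the part that bears it (a point fixed in the world has none). Each returns a list of dicts, best first, with "score" (0 to 1); they miss things now and then, are a little off and sometimes report something else, mostly with a low value. They report only what shows in the picture. A call takes as long as a camera call. They do not tell look-alikes from the thing itself.
- spot_in(camera, name): "centre" ([column, row] in pixels, amid what is visible of it).
- silhouettes(camera, name): "mask" (400x640 bool, what is visible of it) and "centre" ([column, row] in pixels, amid what is visible of it).
- tip_of(camera, name): "centre" ([column, row] in pixels: a listed point, or the origin of a listed thing).
The state is a dict: "clock": time; "q": joint angles; "joint_velocities": joint speeds; "tau": joint torques, N m; "position": TCP position; "eef_rot": TCP orientation; "contact_force": force on the tool from outside, world axes, zero at the start; "wrist_torque": the same for the moment, N m; "finger_gap": opening from 0.0 (shut) to 1.0 (fully open).
Only numpy, scipy, OpenCV 4.12 (cv2) and the standard library are available. Lean on these libraries where they do the work, as an engineer would, in place of code of your own. Each camera call takes 0.05 s, during which the arm holds its last target.

## Task

Pick up the pipe flange, set it on the apron of the slotted fixture and slide it sideways under the plate, so that its pipe stands in the slot and its flat foot lies behind the plate. Slide on until you feel the pipe meet the adjustable stop and press it home with a light push of 5 to 10 N for half a second, without ramming anything or shoving the stop out of its setting. Then let go, leaving the flange upright against the stop and the tape measure, steel block and solder spool where they are.

Things in the scene. Friction and masses are not known exactly. Their poses are not given: they have to be found in the camera images.
- flange_center (a point): Loose steel pipe flange, 114 mm long, 60 mm high, 0.42 kg: flat foot 44 mm (its x) by 114 mm (its y), 8 mm thick; upright pipe, 48 mm outside diameter, in its middle. Point: on the pipe's axis, 30 mm above the underside; z up. A half turn is no matter. Grip the pipe from above, fingers closing along y, tips 25 to 30 mm above the underside: they then clear the plate and stop.
- fixture: Fixed slotted clamp fixture, 245 x 156 mm. Origin on the bench, mid-width, straight below the plate's front edge; the part slides in along its +x (z up). Flat floor 12 mm above the bench, x = -90 to 155 mm; 6 mm plate over x = 0 to 155 mm, its underside 11 mm and top 17 mm above the floor. Walls under the plate at y = +-61 mm guide the ends of the foot, which lies along y.
- apron (a point): Middle of the apron, on the floor of the fixture: the bare part before the plate (x = -90 to 0 mm of the fixture), this point at x = -50 mm. The flange can be set down here. The floor is a slippery grey wear plate: friction 0.12 of the downward force.
- slot_mouth (a point): Middle of the slot's mouth, at the plate's front edge, at the height of the plate's top. The slot runs along the fixture's +x, open at the front, 52 mm wide, its mouth rounded out to 80 mm. In it rides the stop, a block 22 mm wide with a black thumb screw; its steel face meets the pipe 11.5 to 39.5 mm above the floor.
- slot_home (a point): Middle of the range of home positions of the pipe's axis, at the floor, 46 mm from the plate's front edge. The stop's setting differs every time and is not reported: the pipe meets it up to 20 mm before or beyond this point, to be found by feel. The stop is rigid up to about 18 N, then slips back; it must keep its setting.
- tape_measure: Yellow tape measure standing on the bench, 32 x 84 x 62 mm, a bystander; origin under its middle.
- steel_block: Plain steel block 35 x 50 x 31 mm, a bystander; origin under its middle.
- solder_spool: Spool of solder 56 mm across and 55 mm high, a bystander; origin under its middle.
Things that resemble listed ones, but are neither listed nor needed, are in the scene too. There is more than one size of the part that bears flange_center; the job needs the middle-sized.

How it is judged:
On the way, in this order (a step that is already met when the one before it is completed fails the run):
1. the flange's foot is under the plate with the pipe in the slot (pipe axis past the plate's front edge) (x of flange_center in the frame of fixture above 0.002 m and y of flange_center in the frame of fixture between -0.005 and 0.005 m and z of flange_center in the frame of fixture between 0.039 and 0.0465 m and angle between the x axis of flange_center and the x axis of fixture, either way round below 0.17 rad), for 0.1 s.
2. the pipe is pressed against the stop with more than 3 N for 0.2 s (contact force between pipe_flange and stop_face above 3 N and y of flange_center in the frame of fixture between -0.005 and 0.005 m and z of flange_center in the frame of fixture between 0.039 and 0.0465 m and angle between the x axis of flange_center and the x axis of fixture, either way round below 0.17 rad), for 0.2 s.
At the end, for the whole second after the job is handed in: The flange rests on the fixture's floor under the plate, upright (within 0.06 rad), its foot across the fixture within 0.17 rad and centred in the slot within 5 mm, the pipe within 2.5 mm of the stop's face, released and at rest (horizontal distance between flange_center and stop_face below 0.0305 m and x of flange_center in the frame of fixture above 0.018 m and y of flange_center in the frame of fixture between -0.005 and 0.005 m and z of flange_center in the frame of fixture between 0.039 and 0.0465 m and angle between the x axis of flange_center and the x axis of fixture, either way round below 0.17 rad and angle between flange_center's own z axis and vertical below 0.06 rad and linear speed of pipe_flange below 0.02 m/s); the robot touches nothing.
It fails at once if the stop is shoved more than 2.5 mm out of its setting (distance of stop_face from where it was at the start of the episode above 0.0025 m).
It fails at once if the flange is rammed or wedged against the fixture with more than 60 N (contact force between pipe_flange and fixture above 60 N).
It fails at once if a bystander (tape measure, steel block, solder spool) is moved more than 20 mm (distance of any of tape_measure, steel_block, solder_spool from where it was at the start of the episode above 0.02 m).
It also fails if it takes over 64 s, if anything falls off the work surface, if the arm or the gripper's body presses on something with over 40 N, if the wrist force passes 120 N, or if a joint passes its speed limit or range.

## Working session

There is one attempt and no reset: what is moved stays moved. The work goes in short steps, each a Python script; the robot and the scene stay as the last script left them, time stands still between calls to the robot, and variables do not carry over. Pictures are saved under pics/ and viewed, and the job is handed in when it is done.

```bash
mkdir -p pics; ls; python3 - <<'E'
from cell import *
import cv2
for n in ["scene","top","wrist"]:
    f=grab_frame(n); cv2.imwrite(f"pics/a_{n}.png",f["img"][:,:,::-1])
    print(n,f["fx"],f["fy"],f["cx"],f["cy"]); 
    print((f.get("cam_to_world") if "cam_to_world" in f else f["T_tool_cam"]))
    for t in ["flange_center","fixture","apron","slot_mouth","slot_home","tape_measure","steel_block","solder_spool"]:
        print(t,[( [round(float(c)) for c in d["centre"]],round(d["score"],2)) for d in tip_of(n,t)])
s=get_state();print(s)
E
```

```text
pics
scene 457.4908580838626 457.4908580838626 328.85355118048733 192.65010802888307
[[ 0.72760622 -0.52522623  0.44127837  0.08417074]
 [-0.68599223 -0.5589237   0.46585293 -0.51204197]
 [ 0.00196276 -0.64167102 -0.76697748  0.90046361]
 [ 0.          0.          0.          1.        ]]
flange_center [([377, 308], 0.91), ([409, 268], 0.76), ([278, 169], 0.64), ([336, 218], 0.57), ([446, 228], 0.16)]
fixture [([320, 231], 0.93)]
apron [([307, 243], 0.8)]
slot_mouth [([324, 224], 0.93)]
slot_home [([335, 220], 0.6)]
tape_measure [([222, 178], 0.71)]
steel_block [([305, 137], 0.75), ([376, 308], 0.55)]
solder_spool [([443, 230], 0.79)]
top 471.3910116746831 471.3910116746831 321.4097852497892 202.37431703135186
[[ 6.98968579e-03 -9.97172459e-01  7.48213248e-02  5.25903076e-01]
 [-9.99957213e-01 -6.51656361e-03  6.56562760e-03 -5.68736148e-04]
 [-6.05948510e-03 -7.48640151e-02 -9.97175342e-01  1.14343387e+00]
 [ 0.00000000e+00  0.00000000e+00  0.00000000e+00  1.00000000e+00]]
flange_center [([429, 218], 0.93), ([441, 274], 0.68), ([256, 228], 0.58)]
fixture [([342, 243], 0.75)]
apron [
[... 666 characters left out ...]

steel_block []
solder_spool []
{'clock': 1.35, 'q': array([ 1.09477558e+00,  3.26203193e-01, -1.92603854e-01,  1.05199452e+00,
        5.89294109e-06,  1.43660857e+00]), 'joint_velocities': array([ 0.00131316, -0.00055462,  0.00113417,  0.00055752, -0.00096196,
        0.00081396]), 'tau': array([-1.61372875e-03, -4.43333852e+01,  2.62754846e+01,  1.11432873e-03,
       -3.04421555e-04, -1.54408433e-07]), 'position': array([0.18435707, 0.51819998, 0.23127763]), 'eef_rot': array([-2.56690634e+00, -1.81123677e+00,  1.15796918e-05]), 'contact_force': array([ 0.16475653, -0.87076163, -0.21599765]), 'wrist_torque': array([ 0.04927696, -0.03728097,  0.01493131]), 'finger_gap': 1.0006586211870823}
```

View pics/a_top.png

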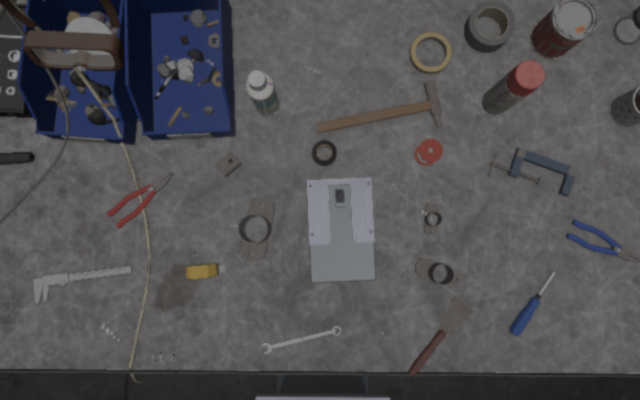

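View pics/a_scene.png

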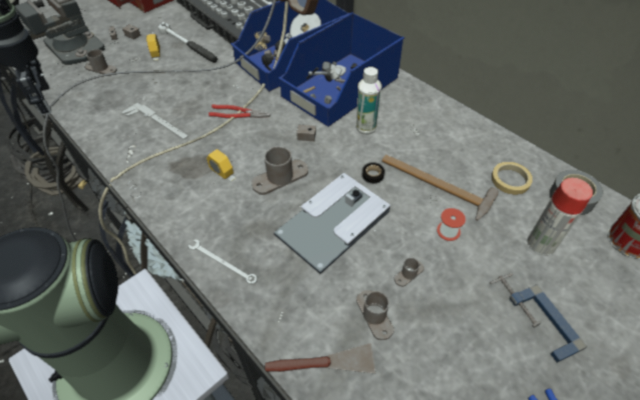

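Candidates in top view: large (256,228), medium (441,272), small (431,218). Confirm sizes with an enlarged crop.

```bash
python3 - <<'E'
import cv2,numpy as np
a=cv2.imread("pics/a_top.png")
c1=cv2.resize(a[195:300,385:490],(420,420),interpolation=cv2.INTER_CUBIC)
c2=cv2.resize(a[175:280,225:315],(360,420),interpolation=cv2.INTER_CUBIC)
o=np.hstack([c1,c2]);o=np.clip(o.astype(float)*1.7,0,255).astype(np.uint8)
cv2.imwrite("pics/crop1.png",o)
c3=cv2.resize(a[170:290,295:385],(450,600),interpolation=cv2.INTER_CUBIC)
cv2.imwrite("pics/crop2.png",np.clip(c3*1.4,0,255).astype(np.uint8))
E
```

```text
(no output)
```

View pics/crop1.png

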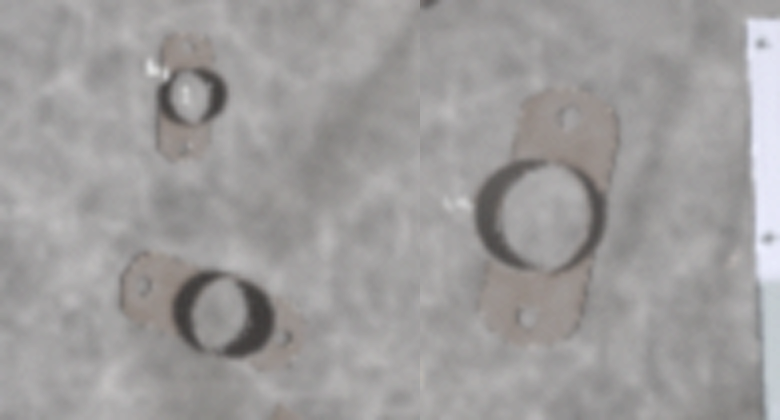

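View pics/crop2.png

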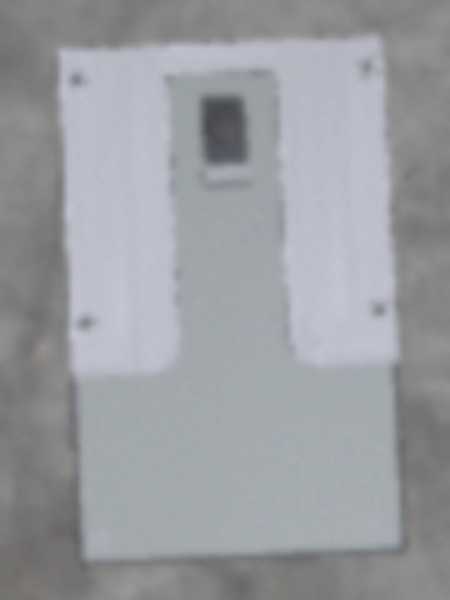

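The top-left is small (~75 mm), the lower-left is medium (foot ~113 mm, pipe ~48 mm) → (441,272) is the flange; the right one is large. The slot runs away from the robot. Now rough positions.

```bash
cat > h.py <<'E'
from cell import *
import numpy as np, cv2
from scipy.spatial.transform import Rotation as R
def ray(f,px,z,T=None):
    T=f["cam_to_world"] if T is None else T
    px=np.atleast_2d(np.asarray(px,float)); 
    d=np.c_[(px[:,0]-f["cx"])/f["fx"],(px[:,1]-f["cy"])/f["fy"],np.ones(len(px))]@T[:3,:3].T
    o=T[:3,3]; return o+d*((z-o[2])/d[:,2])[:,None]
def proj(f,P,T=None):
    T=f["cam_to_world"] if T is None else T
    p=(np.atleast_2d(P)-T[:3,3])@T[:3,:3]
    return np.c_[f["cx"]+f["fx"]*p[:,0]/p[:,2],f["cy"]+f["fy"]*p[:,1]/p[:,2]]
def toolT(s):
    T=np.eye(4);T[:3,:3]=R.from_rotvec(s["eef_rot"]).as_matrix();T[:3,3]=s["position"];return T
def down(a):
    "tool pointing down, tool x (jaw axis) at world yaw a"
    c,s=np.cos(a),np.sin(a)
    return R.from_matrix(np.array([[c,s,0],[s,-c,0],[0,0,-1]])).as_rotvec()
def wrist(name=None):
    s=get_state(); f=grab_frame("wrist"); f["T"]=toolT(s)@f["T_tool_cam"]
    if name: cv2.imwrite(f"pics/{name}.png",f["img"][:,:,::-1])
    return f
E
python3 - <<'E'
from h import *
f=grab_frame("top")
def cr(p,s,o): return [p[0]/s+o[0],p[1]/s+o[1]]
z12=[cr(p,5,(295,170)) for p in [(85,560),(402,550)]]
z29=[cr(p,5,(295,170)) for p in [(62,50),(380,37),(75,373),(397,362)]]
A=ray(f,z12,.012);B=ray(f,z29,.029);print(A,B)
d=[B[0]-A[0],B[1]-A[1]];print([np.arctan2(v[1],v[0]) for v in d], np.linalg.norm(d,axis=1))
fp=[cr(p,4,(385,195)) for p in [(145,287),(286,338)]]
P=ray(f,fp,.008);print("holes",P,P.mean(0))
print("pipe top",ray(f,[cr((223,314),4,(385,195))],.06), ray(f,[[441,274]],.03))
print("others",ray(f,[[431,218],[256,228],[425,150],[229,165],[207,272]],.02))
s=get_state();T=toolT(s);print(T)
E
```

```text
[[ 0.42084233  0.02792246  0.012     ]
 [ 0.42668547 -0.12269087  0.012     ]] [[ 0.66269854  0.0404818   0.029     ]
 [ 0.66986765 -0.11077834  0.029     ]
 [ 0.50961367  0.03294569  0.029     ]
 [ 0.51584579 -0.11864183  0.029     ]]
[np.float64(0.0518823426074397), np.float64(0.04894691793043026)] [0.24277801 0.24406655]
holes [[ 0.45850138 -0.23258352  0.008     ]
 [ 0.42896754 -0.31617836  0.008     ]] [ 0.44373446 -0.27438094  0.008     ]
pipe top [[ 0.44666567 -0.26614046  0.06      ]] [[ 0.44331644 -0.27406395  0.03      ]]
others [[ 0.57459923 -0.2543326   0.02      ]
 [ 0.54796212  0.16222351  0.02      ]
 [ 0.73823585 -0.24161304  0.02      ]
 [ 0.69896193  0.22990502  0.02      ]
 [ 0.44314872  0.27650567  0.02      ]]
[[ 3.35191571e-01  9.42149993e-01 -3.29033050e-05  1.84350135e-01]
 [ 9.42149993e-01 -3.35191572e-01 -3.32138041e-05  5.18192622e-01]
 [-4.23212958e-05 -1.98668614e-05 -9.99999999e-01  2.31269736e-01]
 [ 0.00000000e+00  0.00000000e+00  0.00000000e+00  1.00000000e+00]]
```

```bash
python3 - <<'E'
from h import *
movep([0.53,-0.043,0.2],down(np.pi/2+0.045))
sleep(.3)
f=wrist("w_fix")
np.savez("wf.npz",T=f["T"])
for t in ["fixture","apron","slot_mouth","slot_home"]:
    r=tip_of("wrist",t); zz={"fixture":0,"apron":.012,"slot_mouth":.029,"slot_home":.012}[t]
    print(t,[(d["centre"],d["score"],ray(f,d["centre"],zz,f["T"])) for d in r[:1]])
movep([0.445,-0.272,0.2],down(1.231)); sleep(.3)
f=wrist("w_fl"); np.savez("wl.npz",T=f["T"])
r=tip_of("wrist","flange_center"); print([(d["centre"],d["score"],ray(f,d["centre"],.03,f["T"])) for d in r])
s=get_state();print(s["clock"],s["q"],s["contact_force"])
E
```

```text
fixture [([309.7, 148.5], 0.96, array([[ 0.51227881, -0.04787962,  0.        ]]))]
apron [([315.6, 96.2], 0.8, array([[ 0.46175879, -0.04449901,  0.012     ]]))]
slot_mouth [([313.4, 153.8], 0.83, array([[ 0.51187913, -0.04421934,  0.029     ]]))]
slot_home [([314.0, 194.8], 0.76, array([[ 0.55649664, -0.04157061,  0.012     ]]))]
[([310.1, 173.3], 0.85, array([[ 0.44456679, -0.27462647,  0.03      ]])), ([364.3, 275.1], 0.69, array([[ 0.56378062, -0.25810641,  0.03      ]]))]
5.6667 [-6.88943521e-01  2.97724838e-01 -3.16861723e-01  9.56206639e-01
  2.19075207e-05 -3.50456068e-01] [-0.27140695 -0.86935279 -0.09743027]
```

View pics/w_fix.png

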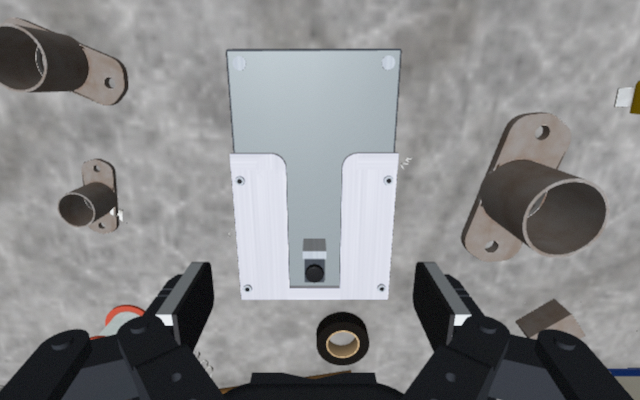

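View pics/w_fl.png

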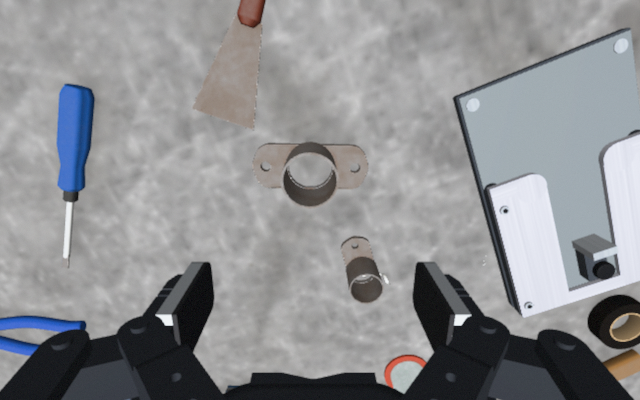

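```bash
python3 - <<'E'
from h import *
from scipy.optimize import least_squares
f=grab_frame("wrist"); T=np.load("wf.npz")["T"]
obj=np.array([[-.09,.078,.012],[-.09,-.078,.012],[0,.078,.029],[0,-.078,.029],[.155,.078,.029],[.155,-.078,.029]])
g=cv2.cvtColor(cv2.imread("pics/w_fix.png"),cv2.COLOR_BGR2GRAY)
# wrist image: +y is to the right
px=np.array([[401,50],[228,50],[396,153],[231,153],[388,299],[241,299]],float)
def W(p): 
    c,s=np.cos(p[2]),np.sin(p[2]);return np.c_[p[0]+c*obj[:,0]-s*obj[:,1],p[1]+s*obj[:,0]+c*obj[:,1],obj[:,2]]
def fit(px,T): return least_squares(lambda p:(proj(f,W(p),T)-px).ravel(),[.51,-.043,.045],loss='soft_l1')
r=fit(px,T);print(r.x);print(r.fun.reshape(-1,2).round(1))
t=grab_frame("top");px2=np.array([[312,282],[375.4,280],[310,244.6],[374.4,242.4],[307.4,180],[371,177.4]])
f0=f;f=t;r=fit(px2,t["cam_to_world"]);print(r.x);print(r.fun.reshape(-1,2).round(1));f=f0
T=np.load("wl.npz")["T"]
h=ray(f,[[266,167],[355,168]],.008,T);d=h[1]-h[0];print(h,h.mean(0),np.arctan2(d[1],d[0]))
P=np.array([.4445,-.2745]);
im=cv2.imread("pics/w_fl.png")
th=np.linspace(0,2*np.pi,60)
for z in(.06,.008):
    for q in proj(f,np.c_[P[0]+.024*np.cos(th),P[1]+.024*np.sin(th),0*th+z],T): cv2.circle(im,tuple(int(v*8) for v in q),6,(0,0,255),-1,shift=3)
cv2.imwrite("pics/ov.png",cv2.resize(im[120:230,230:390],None,fx=4,fy=4,interpolation=cv2.INTER_CUBIC))
im=cv2.imread("pics/w_fix.png");cv2.imwrite("pics/ov2.png",cv2.resize(im[35:310,215:415],None,fx=2.1,fy=2.1,interpolation=cv2.INTER_CUBIC))
E
```

```text
[ 0.51175427 -0.04327077  0.04641484]
[[ 2.  -1.1]
 [-2.1 -0.9]
 [ 3.8  0.6]
 [-1.9  0.8]
 [ 0.6  0.6]
 [-0.8  0.7]]
[ 0.51262045 -0.04275147  0.04578076]
[[-1.3  0.7]
 [ 0.9  0.2]
 [-0.9  0.2]
 [ 0.9 -0.1]
 [-0.7 -0.5]
 [ 1.2 -0.5]]
[[ 0.42923583 -0.31559967  0.008     ]
 [ 0.45930533 -0.23302229  0.008     ]] [ 0.44427058 -0.27431098  0.008     ] 1.2215830299923753
```

View pics/ov.png

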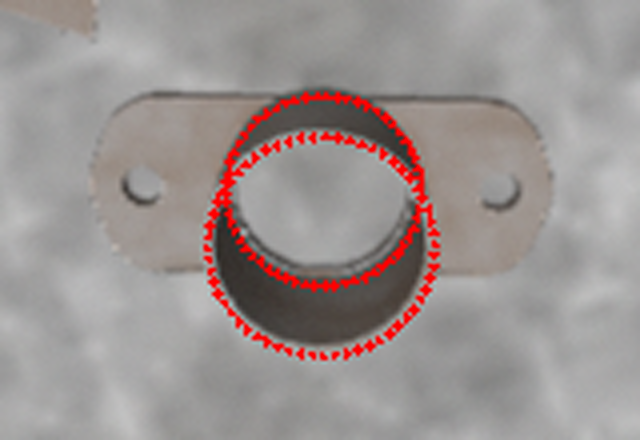

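View pics/ov2.png

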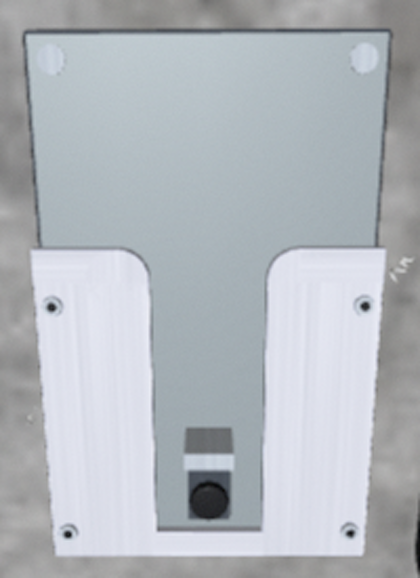

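Overlay agrees: the medium flange is at (0.444,-0.274), yaw 1.226. Grasp it.

```bash
python3 - <<'E'
from h import *
a=1.226;p=np.array([.4443,-.2744])
move_l([*p,.12],.2,rot=down(a))
print(move_l([*p,.0235],.08,until_force=8))
s=get_state();print(s["position"],s["contact_force"])
f=wrist("w_pre")
grab(60); sleep(.2)
s=get_state();print(s["finger_gap"],s["position"],s["contact_force"],s["clock"])
f=wrist("w_grip")
E
```

```text
False
[ 0.44470062 -0.27470831  0.0239952 ] [-0.10134522  0.48882795  0.54082604]
0.5565528448724021 [ 0.44461786 -0.27431599  0.02408245] [-0.76581714  1.74247571  5.39043363] 8.3667
```

View pics/w_grip.png

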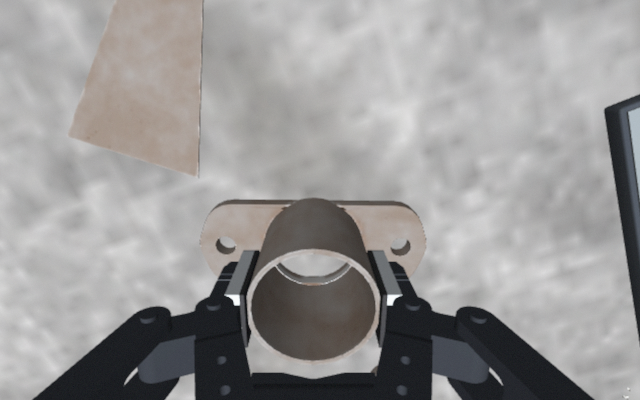

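Gripped squarely, with the foot aligned to the jaws (foot ends 201/427, centre 314). Next: lift, carry to above the apron, look.

```bash
cat >> h.py <<'E'
F0=np.array([.512,-.0431]);YAW=.046
U=np.array([np.cos(YAW),np.sin(YAW)]);V=np.array([-U[1],U[0]])
def fx(x,y,z): return [*(F0+x*U+y*V),z]
def infix(p): d=np.asarray(p)[:2]-F0; return np.array([d@U,d@V,p[2]])
E
python3 - <<'E'
from h import *
s=get_state();p=s["position"]
move_l([p[0],p[1],.10],.15)
print(get_state()["contact_force"],get_state()["finger_gap"])
move_l(fx(-.05,0,.10),.2,rot=down(np.pi/2+YAW))
move_l(fx(-.05,0,.055),.1); sleep(.2)
s=get_state();print(infix(s["position"]),s["contact_force"],s["finger_gap"],s["clock"])
f=wrist("w_ap");np.savez("wa.npz",T=f["T"])
g=grab_frame("scene");cv2.imwrite("pics/s_ap.png",cv2.resize(g["img"][150:300,220:440,::-1],None,fx=3,fy=3,interpolation=cv2.INTER_CUBIC))
E
```

```text
[-0.44889837 -0.04477966 -4.324466  ] 0.5593715099157796
[-0.04934247 -0.00025349  0.05567986] [ 0.93986092 -0.39355434 -3.71115464] 0.5588194521112032 11.175
```

View pics/w_ap.png

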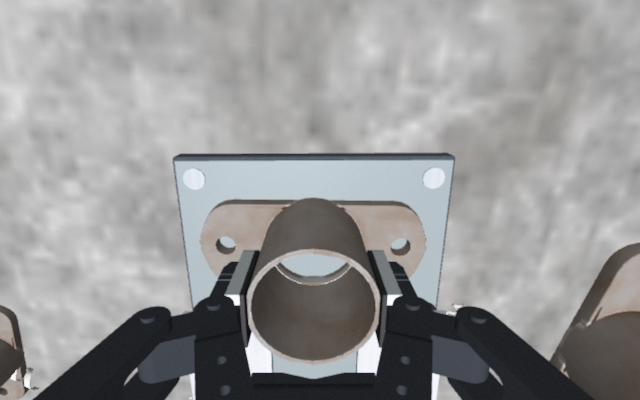

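View pics/s_ap.png

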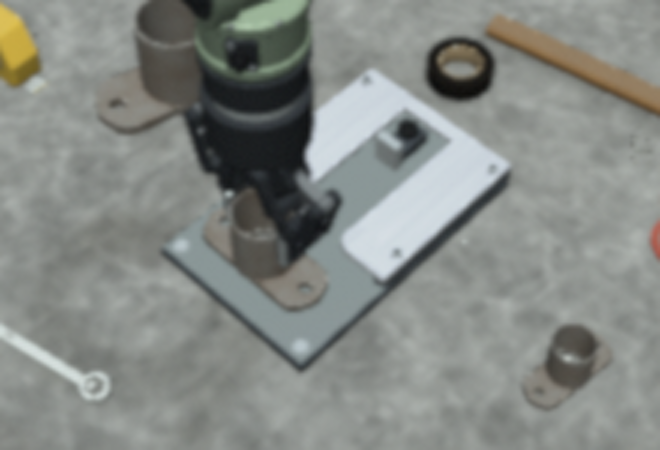

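Flange and floor share the same image centre (col 314) and run parallel. Set down.

```bash
python3 - <<'E'
from h import *
move_l(fx(-.05,0,.040),.06)
print(move_l(fx(-.05,0,.033),.01,until_force=4))
sleep(.2)
s=get_state();print(infix(s["position"]),s["contact_force"],s["wrist_torque"],s["finger_gap"],s["clock"])
E
```

```text
True
[-4.97721663e-02 -8.45877371e-05  3.60837630e-02] [0.33835595 0.17707513 5.48869624] [0.04316802 0.05285132 0.01102386] 0.5564348258906544 12.3583
```

```bash
python3 - <<'E'
from h import *
def rep(t):
    s=get_state();F=s["contact_force"];print(t,infix(s["position"]).round(5),"Fx %.1f Fy %.1f Fz %.1f"%(F[:2]@U,F[:2]@V,F[2]),s["wrist_torque"].round(2),round(s["clock"],2));return s
s=rep("0");z=s["position"][2]
move_l(fx(-.05,0,z+.0004),.02);sleep(.2);s=rep("up");z2=z+.0004
for x in (-.03,-.015,-.004,.006,.015):
    h=move_l(fx(x,0,z2),.03,until_force=8); rep((x,h))
    if h: break
wrist("w_slot")
E
```

```text
0 [-4.977e-02 -8.000e-05  3.608e-02] Fx 0.3 Fy 0.2 Fz 5.5 [0.04 0.05 0.01] 12.36
up [-5.034e-02  9.000e-05  3.622e-02] Fx -0.2 Fy -0.8 Fz -4.2 [ 0.03 -0.01 -0.07] 12.81
(-0.03, False) [-3.029e-02  9.000e-05  3.636e-02] Fx -0.4 Fy -0.6 Fz -4.1 [0.03 0.03 0.04] 13.62
(-0.015, False) [-1.514e-02  7.000e-05  3.637e-02] Fx 0.3 Fy 1.1 Fz -4.5 [0.02 0.03 0.02] 14.28
(-0.004, False) [-3.940e-03  2.000e-05  3.641e-02] Fx 0.2 Fy -0.2 Fz -5.1 [0.04 0.02 0.01] 14.79
(0.006, False) [6.090e-03 1.000e-05 3.644e-02] Fx -0.1 Fy 0.3 Fz -3.7 [ 0.01 -0.01  0.05] 15.28
(0.015, False) [0.01514 0.      0.03645] Fx -0.4 Fy 0.5 Fz -4.9 [ 0.03 -0.   -0.01] 15.72
```

View pics/w_slot.png

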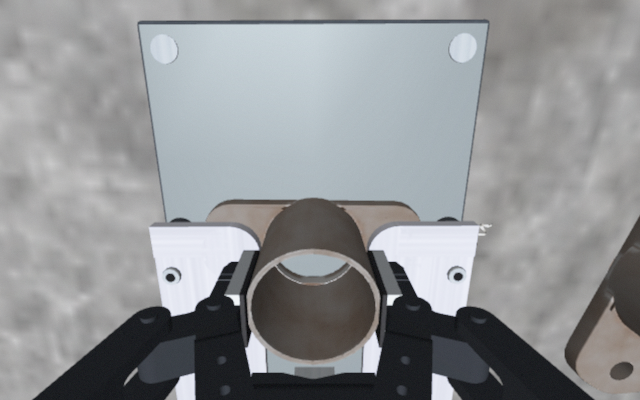

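Pipe is centred in the slot, with the foot under the plate. Slide slowly until contact.

```bash
python3 - <<'E'
from h import *
def rep(t):
    s=get_state();F=s["contact_force"];print(t,infix(s["position"]).round(5),"Fx %.1f Fy %.1f Fz %.1f"%(F[:2]@U,F[:2]@V,F[2]),s["wrist_torque"].round(2),round(s["clock"],2));return F[:2]@U
z2=.0360837630+.0004
for i in range(5):
    h=move_l(fx(.072,0,z2),.006,until_force=3.5); rep(h); sleep(.1); 
    F=np.mean([rep("c"),(sleep(.05),rep("c"))[1]])
    if not h or F<-2: break
E
```

```text
True [0.06284 0.      0.0361 ] Fx 0.5 Fy -0.1 Fz 5.0 [-0.11 -0.05 -0.02] 22.7
c [6.281e-02 3.000e-05 3.610e-02] Fx 0.2 Fy 0.7 Fz 6.8 [-0.11 -0.16 -0.03] 22.8
c [6.282e-02 4.000e-05 3.607e-02] Fx 0.4 Fy 0.1 Fz 6.6 [-0.09 -0.11  0.03] 22.85
True [6.294e-02 1.000e-05 3.614e-02] Fx -0.8 Fy -0.4 Fz 4.9 [ 0.02 -0.06 -0.01] 23.43
c [6.291e-02 3.000e-05 3.613e-02] Fx -0.5 Fy 0.2 Fz 5.6 [-0.05 -0.04  0.05] 23.53
c [6.292e-02 2.000e-05 3.614e-02] Fx -0.4 Fy -0.0 Fz 5.3 [-0.02 -0.08 -0.02] 23.58
True [6.293e-02 4.000e-05 3.616e-02] Fx -1.0 Fy -0.4 Fz 4.2 [ 0.01 -0.07 -0.02] 24.1
c [6.296e-02 1.000e-05 3.619e-02] Fx -0.3 Fy 0.5 Fz 5.4 [ 0.01 -0.1   0.  ] 24.2
c [6.292e-02 3.000e-05 3.614e-02] Fx -1.7 Fy -0.0 Fz 5.6 [-0.07 -0.07  0.03] 24.25
True [6.296e-02 2.000e-05 3.620e-02] Fx -0.9 Fy 0.5 Fz 4.1 [-0.   -0.08  0.03] 24.73
c [6.297e-02 3.000e-05 3.622e-02] Fx 0.0 Fy -1.1 Fz 3.4 [-0.03 -0.09 -0.01] 24.83
c [6.292e-02 2.000e-05 3.617e-02] Fx 0.4 Fy 0.2 Fz 4.2 [ 0.04 -0.07  0.01] 24.88
True [6.299e-02 3.000e-05 3.624e-02] Fx -0.3 Fy -0.7 Fz 4.3 [ 0.01 -0.09  0.03] 25.32
c [6.293e-02 4.000e-05 3.620e-02] Fx -0.0 Fy -0.4 Fz 3.4 [ 0.   -0.08  0.03] 25.43
c [6.295e-02 1.000e-05 3.621e-02] Fx -1.1 Fy 0.1 Fz 3.0 [-0.01 -0.06  0.03] 25.48
```

Those triggers were Fz (arm sagged onto the floor), not the stop. Raise a bit and continue.

```bash
python3 - <<'E'
from h import *
f=grab_frame("wrist");T=np.load("wf.npz")["T"]
print("stop top front edge est x",[infix(q) for q in ray(f,[[314,249],[314,258]],.0515,T)])
print("stop face bottom est",[infix(q) for q in ray(f,[[314,238]],.0235,T)])
def rep(t):
    v=[];
    for _ in range(3):
        s=get_state();v.append(s["contact_force"]);sleep(.04)
    F=np.mean(v,0);print(t,infix(s["position"]).round(5),"Fx %.1f Fy %.1f Fz %.1f"%(F[:2]@U,F[:2]@V,F[2]),s["wrist_torque"].round(2),round(s["clock"],2));return F[:2]@U,F[2],s
_,_,s=rep("start");p=infix(s["position"])
z=.0364
for k in range(4):
    z+=.0002; move_l(fx(p[0],0,z),.02); sleep(.15); _,Fz,s=rep(("z",z))
    if Fz<-3.5: break
h=move_l(fx(.072,0,z+.0001),.004,until_force=3.5); rep(h)
E
```

```text
stop top front edge est x [array([ 0.08476728, -0.00057104,  0.0515    ]), array([ 0.0940705 , -0.00056758,  0.0515    ])]
stop face bottom est [array([ 0.08645652, -0.00052247,  0.0235    ])]
start [6.295e-02 1.000e-05 3.622e-02] Fx -0.5 Fy -0.3 Fz 3.4 [ 0.05 -0.13  0.04] 25.61
('z', 0.0366) [6.277e-02 6.000e-05 3.633e-02] Fx 0.6 Fy -0.3 Fz -1.1 [-0.04 -0.3  -0.04] 26.13
('z', 0.0368) [0.06247 0.00011 0.03646] Fx 0.0 Fy -0.2 Fz -4.4 [ 0.03 -0.02  0.02] 26.66
True [6.252e-02 9.000e-05 3.625e-02] Fx 0.1 Fy -0.8 Fz 5.1 [ 0.01 -0.16  0.01] 27.45
```

```bash
cat >> h.py <<'E'
def rep(t,n=3):
    v=[]
    for _ in range(n):
        s=get_state();v.append(s["contact_force"]);sleep(.03)
    F=np.mean(v,0);p=infix(s["position"]);print(t,(p*1000).round(2),"Fx %.1f Fy %.1f Fz %.1f"%(F[:2]@U,F[:2]@V,F[2]),s["wrist_torque"].round(2),round(s["clock"],2));return F[:2]@U,F[2],p
E
python3 - <<'E'
from h import *
_,_,p=rep("s")
x=p[0]
move_l(fx(x,0,.0371),.02);sleep(.1);_,_,p=rep("up")
for k in range(10):
    x=max(x,p[0])+.0004
    move_l(fx(x,0,.0370),.01); Fx,Fz,p=rep(round(x*1000,2))
    if Fx<-3: break
E
```

```text
s [62.51  0.07 36.26] Fx -0.4 Fy -0.8 Fz 6.3 [-0.   -0.18  0.05] 27.56
up [61.99  0.15 36.59] Fx 0.4 Fy 0.0 Fz -3.5 [ 0.01 -0.04  0.02] 28.04
62.91 [6.283e+01 4.000e-02 3.690e+01] Fx 0.2 Fy -0.1 Fz -4.5 [-0.05 -0.08  0.  ] 28.39
63.31 [6.292e+01 2.000e-02 3.689e+01] Fx -2.1 Fy 0.2 Fz -4.4 [-0.05  0.17  0.01] 28.74
63.71 [6.301e+01 5.000e-02 3.688e+01] Fx -3.5 Fy -0.0 Fz -2.0 [-0.13  0.76  0.02] 29.09
```

Contact with the stop at TCP x≈62.9 mm. Press up to ~7 N.

```bash
python3 - <<'E'
from h import *
Fx,Fz,p=rep("s"); x=.06371
for k in range(12):
    if Fx<-6.3: break
    x+=.0003
    move_l(fx(x,0,.0369),.01); Fx,Fz,p=rep(round(x*1000,2))
for k in range(6): sleep(.05); rep("hold")
E
```

```text
s [6.301e+01 4.000e-02 3.685e+01] Fx -4.4 Fy -0.5 Fz -2.1 [-0.11  0.84  0.01] 29.19
64.01 [63.03  0.08 36.77] Fx -5.7 Fy -0.3 Fz -1.1 [-0.07  1.03 -0.04] 29.54
64.31 [6.304e+01 5.000e-02 3.675e+01] Fx -6.4 Fy -0.4 Fz -0.1 [-0.11  1.23  0.03] 29.89
hold [6.306e+01 3.000e-02 3.676e+01] Fx -6.0 Fy -0.4 Fz -0.3 [-0.08  1.21 -0.01] 30.04
hold [6.304e+01 5.000e-02 3.674e+01] Fx -7.1 Fy -0.8 Fz -0.5 [-0.1   1.25  0.02] 30.19
hold [6.304e+01 5.000e-02 3.673e+01] Fx -6.6 Fy -0.4 Fz -0.3 [-0.09  1.27 -0.02] 30.34
hold [63.05  0.07 36.75] Fx -6.3 Fy -0.2 Fz 0.1 [-0.11  1.18 -0.02] 30.49
hold [6.305e+01 6.000e-02 3.677e+01] Fx -6.5 Fy -0.6 Fz -1.0 [-0.13  1.21  0.01] 30.64
hold [6.300e+01 6.000e-02 3.674e+01] Fx -6.6 Fy -0.2 Fz -0.5 [-0.11  1.26  0.01] 30.79
```

```bash
python3 - <<'E'
from h import *
move_l(fx(.0635,0,.0364),.01);rep("low")
move_l(fx(.0634,0,.0361),.01);sleep(.1);rep("low")
let_go();sleep(.2);rep("open")
wrist("w_open")
g=grab_frame("scene");cv2.imwrite("pics/s_open.png",cv2.resize(g["img"][150:300,220:440,::-1],None,fx=3,fy=3,interpolation=cv2.INTER_CUBIC))
E
```

```text
low [6.301e+01 5.000e-02 3.646e+01] Fx -5.0 Fy -0.1 Fz -0.1 [-0.13  1.    0.05] 31.14
low [6.305e+01 3.000e-02 3.647e+01] Fx -6.0 Fy -0.3 Fz 1.1 [-0.07  1.12 -0.04] 31.59
open [6.343e+01 1.000e-02 3.608e+01] Fx 0.1 Fy -0.1 Fz 0.2 [-0.01 -0.    0.01] 32.36
```

View pics/w_open.png

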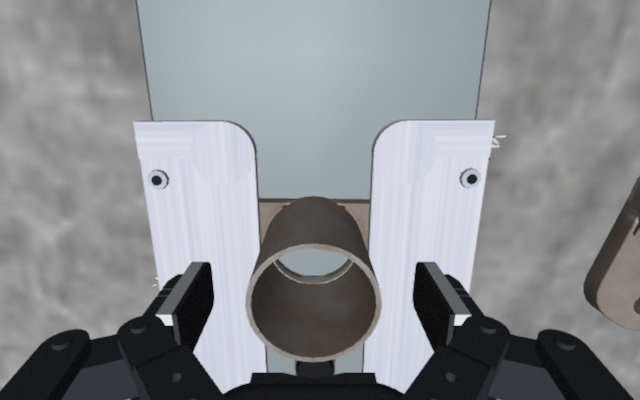

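Released, and the pipe stands centred between the pads. Retreat straight up and check.

```bash
python3 - <<'E'
from h import *
move_l(fx(.0634,0,.10),.06); move_l(fx(.0634,0,.2),.15)
move_l(fx(.01,0,.2),.15);sleep(.2);rep("up")
f=wrist("w_end")
im=f["img"][:,:,::-1].copy(); th=np.linspace(0,2*np.pi,80)
c=(F0+.0625*U)
for z in(.072,.020):
    for q in proj(f,np.c_[c[0]+.024*np.cos(th),c[1]+.024*np.sin(th),0*th+z],f["T"]): cv2.circle(im,tuple(int(v*8) for v in q),5,(0,0,255),-1,shift=3)
cv2.imwrite("pics/w_end2.png",np.hstack([cv2.resize(x[130:330,215:415],(400,400)) for x in (f["img"][:,:,::-1],im)]))
r=tip_of("wrist","flange_center");print([(d["score"],infix(ray(f,d["centre"],.042,f["T"])[0])) for d in r])
g=grab_frame("top");r=tip_of("top","flange_center");print([(d["score"],infix(ray(g,d["centre"],.042)[0])) for d in r])
for n in ["tape_measure","steel_block","solder_spool"]: print(n,[d["centre"] for d in tip_of("top",n)])
cv2.imwrite("pics/t_end.png",g["img"][:,:,::-1])
E
```

```text
up [ 1.0670e+01 -5.0000e-02  1.9981e+02] Fx 0.1 Fy 0.2 Fz -0.1 [-0.03 -0.03 -0.01] 35.3
[(0.67, array([ 0.05970188, -0.0002955 ,  0.042     ])), (0.65, array([ 0.03668336, -0.20289061,  0.042     ])), (0.59, array([0.04276541, 0.20313827, 0.042     ]))]
[(0.78, array([ 0.05066032, -0.20973227,  0.042     ])), (0.77, array([0.04527219, 0.20074178, 0.042     ]))]
tape_measure [[205.6, 270.4]]
steel_block [[228.8, 166.6]]
solder_spool [[425.3, 154.6]]
```

View pics/w_end2.png

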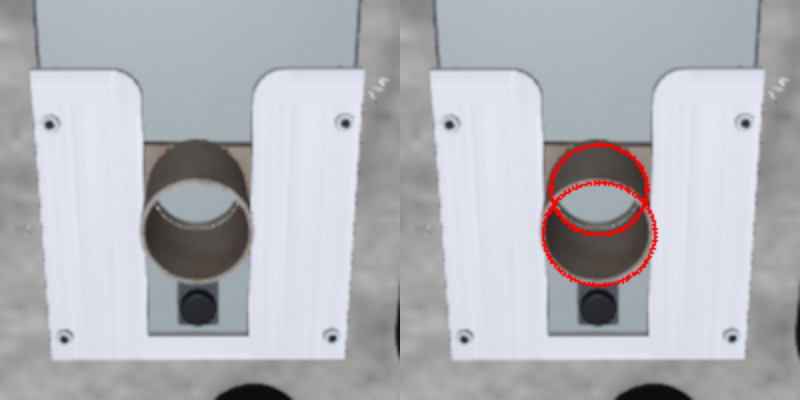

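```bash
python3 - <<'E'
from h import *
move_l(fx(-.08,0.12,.25),.2)
sleep(.2)
g=grab_frame("scene");cv2.imwrite("pics/s_end.png",cv2.resize(g["img"][160:280,260:410,::-1],None,fx=5,fy=5,interpolation=cv2.INTER_CUBIC))
g=grab_frame("top");cv2.imwrite("pics/t_end.png",cv2.resize(g["img"][165:290,295:390,::-1],None,fx=4.6,fy=4.6,interpolation=cv2.INTER_CUBIC))
E
```

```text
(no output)
```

View pics/s_end.png

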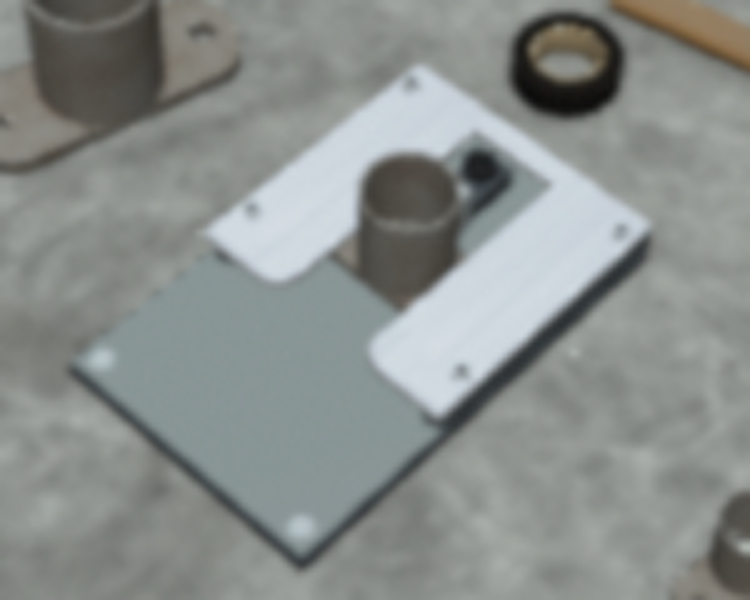

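View pics/t_end.png

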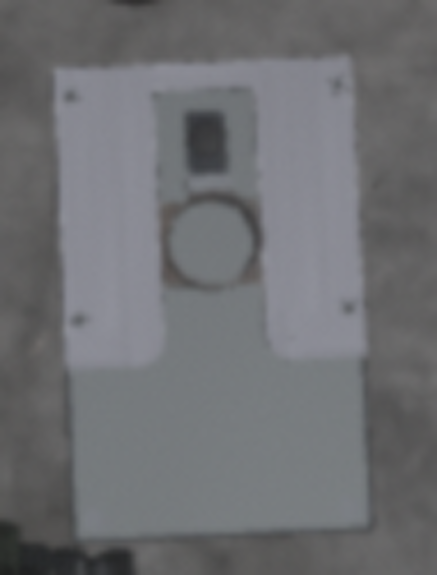

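```bash
python3 - <<'E'
from h import *
sign_off()
E
```

```text
the job is handed in; nothing more can be done
```

I set the middle-sized flange on the apron, slid it under the plate to the stop, pressed it home, let go and handed the job in at about 36 s. No verdict is reported.

- **Contact and press:** I felt the stop at fixture x of about 63 mm and held a push of 6–7 N, as read at the wrist, for about 0.9 s. The arm moved less than 0.1 mm as the push rose from 3.5 to 7 N, so the stop shows no sign of slipping.
- **Last checks:** In the final pictures the flange is upright and centred in the slot to about 0.3 mm. Its pipe touches the stop's face as far as the top view can resolve, and the gripper is clear.

**What disagreed:**
- **False triggers:** Several force stops on the way came from the foot lightly touching the floor as the arm sagged, not from the stop. I raised the flange slightly and went on in small steps, watching the forward force.
- **Position readings:** The last wrist picture puts the pipe axis 1–3 mm short of the felt position (the detector says 59.7 mm). The calibration is only good to about 2 mm, so I trusted the felt contact and the top view.
- **Flange not found from above:** The network did not detect the flange in the final top picture, so I judged that picture by eye.
- **Bystanders:** The tape measure and steel block were within 2 pixels (about 5 mm) of their first positions in the top view. The solder spool's detection moved 4.6 pixels (about 10 mm). The arm never went near it, so I took that as network noise and did not check further.

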